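Lock the filter cartridge into the glue-fume extractor

TASK

Fit the loose filter cartridge to the bench fume extractor: lower its neck into the round collar so that the two lugs drop through the slots, push it straight down against the spring, twist it clockwise (seen from above) as far as it will go, and let it rise into its catch so that it stays locked. Handle it gently, never forcing it against the collar, do not tip it over, and leave the other things on the bench where they are.

Things in the scene. Friction and masses are not known exactly. Their poses are not given: they have to be found in the camera images.
- cartridge_mid (a point): centre (half-way up, axes x, y, z-up) of a loose filter cartridge, 0.2 to 0.32 kg, standing upright, 102 mm high. From below: black neck 52 mm dia, 38 mm high, its lowest 4 mm bevelled to 45 mm; grey canister 66 mm dia, from 13 below to 19 mm above this point. Two opposite lugs on the neck, hidden under the canister, point along +x and -x: 10 mm wide, tips 33.5 mm off axis, 37 to 31 mm below this point
- cartridge_grip (a point): point to grip on the cartridge, on its axis, 41 mm above its centre and 10 mm below its top: in the black upright bar on top of the canister, 52 mm long (along x, in line with the hidden lugs), 16 mm thick (along y, to be gripped across this), 32 mm tall. Half a turn of the cartridge makes no difference
- extractor: fume extractor fixed on the bench: flat grey housing 140 x 140 mm, 40 mm high, origin at the centre of its underside (bench level), z up. Centred on top is a fixed aluminium collar, 82 mm outer dia, four screw ears at its foot. The collar was screwed on by eye: its two slots lie along the housing's x axis only to within 0.3 rad either way (not in the measured pose: see or feel it). Limit: 60 N on it, contacts summed
- collar_mouth (a point): centre of the collar's upper face, 80 mm above the bench; axes of the housing. Round bore 55 mm dia in a lip 12 mm thick, with two opposite slots 13 mm wide for the lugs. With the lugs resting on this face beside the slots, the cartridge's centre is 37 mm above this point. Twisting under the lip goes only clockwise from above: 1.36 rad to a solid stop, the last 0.19 rad of it in reach of the catch pockets
- collar_floor (a point): point on the collar's axis, 40 mm above the bench (floor of the collar). A spring plunger meets the cartridge's underside 20 mm above this; 5 N growing to 13.5 N over 15 mm, then a hard stop (cartridge centre 56 mm above this point). Lugs clear the lip's underside with the centre below 59 mm. Pockets 6 mm deep catch the lugs: locked, the centre is 65 mm above this point; unlocked in the slots it springs up to 71 mm
- driver_small: small screwdriver, black handle, 150 mm long, lying on the bench; to be left alone; origin at the centre of its underside
- duct_roll: roll of grey duct tape lying flat, 112 mm in diameter, 45 mm high; to be left alone; origin at the centre of its underside
- dye_bottle: dark brown bottle, 53 mm in diameter, 162 mm high, standing; to be left alone; origin at the centre of its underside
- hammer_black: hammer with a black handle, 257 mm long, lying on the bench; to be left alone; origin at the centre of its underside
Not all that is in view belongs to the job. What is shaped like the part that bears cartridge_mid but purple or red is not meant.

How it is judged:
By the outcome, as a careful person would: the job done as asked, in the order asked, and still so for the second after the job is handed in, with the robot touching nothing.
It also fails if it takes over 72 s, if anything falls off the work surface, if the arm or the gripper's body presses on something with over 40 N, if the wrist force passes 120 N, or if a joint passes its speed limit or range.

ROBOT

A 6-joint arm with a two-finger parallel gripper is mounted at the origin on a cart in front of the work surface, level with it; the furniture and walls round the work are solid. World frame = base frame: x ahead of the robot, y to its left, z up, the work surface at z = 0. Lengths are in m, angles in rad, forces in N, time in s.
With the tool pointing down it reaches from about 0.35 to 0.775 m from the base axis. Payload 5.5 kg.
Tool frame: the origin (TCP) lies midway between the tips of the shut fingers; the grasp point (between the pads) lies 19 mm behind it; z points along the fingers, y is the line along which they close (so a half turn about z gives the same grasp; the last joint's range is limited). The gripper opens to 85 mm and grips with 20 to 120 N. Pads are 22 mm wide; open, the fingers measure 114 mm over their backs; the gripper's body (76 mm by 85 mm) begins 54 mm behind the grasp point. The pads swing forward as they close: fully open they stand 13 mm farther back than shut.
Start: joints at [1.098, 0.313, 0.046, 1.304, 0, 1.431], TCP at [0.188, 0.543, 0.231] pointing down, gripper open.
Joint ranges: [-2.76, 2.76], [-0.86, 1.69], [-1.03, 1.26], [-2.2, 2.34], [-1.47, 1.5], [-3.14, 3.14]. Speed limits (rad/s): [2.57, 2.57, 3.14, 3.14, 3.14, 3.14].

INTERFACE

Orientations are given as a rotation vector (axis times angle).
In Python, from cell import bot gives the robot as it stands.
- The arm moves only by the tool servo_tool, never from a script. Its argument "rows" is one flat list of numbers, 7 for each row, row after row: the turn, a rotation vector about the tool's x, y, z in rad, then the shift along the tool's x, y, z in m, then the opening in per cent of the stroke, from 0 (shut) to 100 (fully open). A call has 1 to 20 rows; each row shifts and turns the commanded pose from where the row before left it, along the tool's axes as they then stand; what a row does not reach is not made up. A row lasts 1/8 s, in which the tool goes at most 62.5 mm and 10.7 degrees, less where a joint would pass 70% of its speed; a pose out of reach is approached as far as the arm can. A call with a gripper value outside its range is refused whole. The fingers move at their own pace and stop on an object; the grip force is fixed at half the most. Time passes only in rows, so rows that do not move let the fingers close. It gives the time, the measured TCP pose, the force, the opening and the grip force at its end, in the units of the state.
- bot.state(): the state, without advancing time (a new reading comes with each control period).
- bot.snapshot(name): name is "side" or "top"; returns a dict with "image" (420x560x3 uint8, red, green, blue), "fx", "fy", "cx", "cy" (pixels), "rvec" (rotation vector, rad) and "tvec" (3), from world to camera coordinates, as OpenCV has them. Camera axes: x right, y down, z forward; pixel columns grow to the right and rows downward; lengths in m; the calibration is good to about 2 mm. A picture is of the moment at which its call begins. There is no depth.
- bot.finish_job(): hands the job in; it is judged then, once.
Trained networks look in a picture, given as the dict that the camera call returned (one of the last four; its "shot" number tells which), for a name from the list of things; names that differ only in an ending like _2 or _b are one class to them, and where a whole thing is asked for, a point or a joint stands for the part that bears it (a point fixed in the world has none). Each returns a list of dicts, best first, with "p" (0 to 1); they miss things now and then, are a little off and sometimes report something else, mostly with a low value. They report only what shows in the picture. A call takes as long as a camera call. They do not tell look-alikes from the thing itself.
- bot.masks_of(picture, label): "region" (420x560 bool, what is visible of it) and "position" ([column, row] in pixels, amid what is visible of it).
The state is a dict: "clock": time; "joint_positions": joint angles; "dq": joint speeds; "joint_torque": joint torques, N m; "ee_pos": TCP position; "tool_rot": TCP orientation; "contact_force": force on the tool from outside, world axes, zero at the start; "torque": the same for the moment, N m; "opening": opening from 0.0 (shut) to 1.0 (fully open); "gripper_force": force on a finger pad.
Only numpy, scipy, OpenCV 4.12 (cv2) and the standard library are available. Lean on these libraries where they do the work, as an engineer would, in place of code of your own. Each camera call takes 0.05 s, during which the arm holds its last target. There are 200 camera calls.

## Working session

There is one attempt and no reset: what is moved stays moved. The work goes in short steps, Python scripts to look and compute and a tool call to move; the robot and the scene stay as the last step left them, time stands still between calls to the robot, and variables do not carry over. Pictures are saved under pics/ and viewed, at most 10 in all, crops included, and the job is handed in when it is done.

Besides the shell and the picture viewer there is one more tool, called after "Call:" as name(argument=value, ...), one argument or row to a line, values as JSON. servo_tool: Moves the arm, as the interface text tells. Its arguments: {"type":"object","properties":{"rows":{"type":"array","items":{"type":"number"}}},"required":["rows"]}

```bash
mkdir -p pics; ls; cat > h.py <<'E'
import numpy as np, cv2
from cell import bot
def ray(s,px):
    K=np.array([[s['fx'],0,s['cx']],[0,s['fy'],s['cy']],[0,0,1.]])
    R=cv2.Rodrigues(np.array(s['rvec'],float))[0]; t=np.array(s['tvec'],float)
    d=R.T@np.linalg.inv(K)@np.array([px[0],px[1],1.]); return -R.T@t,d
def atz(s,px,z):
    c,d=ray(s,px); return c+d*(z-c[2])/d[2]
def proj(s,P):
    K=np.array([[s['fx'],0,s['cx']],[0,s['fy'],s['cy']],[0,0,1.]])
    return cv2.projectPoints(np.array(P,float).reshape(-1,1,3),np.array(s['rvec'],float),np.array(s['tvec'],float),K,None)[0][:,0]
def save(s,n): cv2.imwrite('pics/'+n+'.png',s['image'][:,:,::-1])
E
python3 - <<'E'
from h import *
st=bot.state(); print({k:np.round(v,3) for k,v in st.items()})
ims=[]
for n in('top','side'):
    s=bot.snapshot(n); save(s,n+'0'); c,_=ray(s,(0,0)); print(n,c.round(3),s['fx'])
    for l in('cartridge_mid','extractor','duct_roll','dye_bottle','hammer_black','driver_small'):
        for m in bot.masks_of(s,l)[:3]:
            r=m['region']; ys,xs=np.nonzero(r); print(l,round(m['p'],2),np.round(m['position']),r.sum(),(xs.min(),xs.max(),ys.min(),ys.max()) if len(xs) else '',atz(s,m['position'],0.08).round(3))
E
```

```text
pics
{'clock': np.float64(0.0), 'joint_positions': array([1.098, 0.314, 0.045, 1.304, 0.   , 1.431]), 'dq': array([-0.001, -0.   , -0.002,  0.002, -0.   , -0.001]), 'joint_torque': array([ 0.0000e+00, -4.8063e+01,  2.9853e+01,  1.9000e-02, -0.0000e+00,
        0.0000e+00]), 'ee_pos': array([0.188, 0.543, 0.23 ]), 'tool_rot': array([-5.200e-01, -3.098e+00,  3.000e-03]), 'contact_force': array([ 0.408, -0.398, -0.65 ]), 'torque': array([-0.037,  0.026,  0.006]), 'gripper_force': np.float64(0.0), 'opening': np.float64(0.999)}
top [0.356 0.126 1.211] 418.33805477288706
cartridge_mid 0.97 [435. 222.] 543 (np.int64(415), np.int64(445), np.int64(209), np.int64(234)) [ 0.478 -0.293  0.08 ]
cartridge_mid 0.82 [387. 225.] 475 (np.int64(376), np.int64(400), np.int64(212), np.int64(234)) [ 0.466 -0.164  0.08 ]
cartridge_mid 0.81 [355. 184.] 467 (np.int64(345), np.int64(368), np.int64(171), np.int64(195)) [ 0.577 -0.077  0.08 ]
extractor 0.79 [272. 215.] 2456 (np.int64(246), np.int64(298), np.int64(189), np.int64(243)) [0.487 0.148 0.08 ]
duct_roll 0.59 [199. 174.] 861 (np.int64(188), np.int64(22
[... 903 characters left out ...]
2 -0.163  0.08 ]
extractor 0.63 [278. 237.] 1205 (np.int64(258), np.int64(300), np.int64(215), np.int64(256)) [0.479 0.208 0.08 ]
duct_roll 0.79 [236. 255.] 700 (np.int64(219), np.int64(250), np.int64(247), np.int64(278)) [0.569 0.342 0.08 ]
dye_bottle 0.81 [298. 135.] 367 (np.int64(289), np.int64(301), np.int64(116), np.int64(152)) [ 0.658 -0.295  0.08 ]
dye_bottle 0.26 [212. 309.] 718 (np.int64(195), np.int64(236), np.int64(285), np.int64(357)) [0.529 0.553 0.08 ]
hammer_black 0.85 [211. 312.] 746 (np.int64(194), np.int64(236), np.int64(286), np.int64(357)) [0.529 0.562 0.08 ]
driver_small 0.62 [279. 267.] 108 (np.int64(270), np.int64(288), np.int64(262), np.int64(274)) [0.418 0.316 0.08 ]
```

```bash
python3 - <<'E'
import cv2
t=cv2.imread('pics/top0.png')[120:300,180:480]; cv2.imwrite('pics/a.png',cv2.resize(t,(800,480),interpolation=3))
t=cv2.imread('pics/side0.png')[100:300,210:400]; cv2.imwrite('pics/b.png',cv2.resize(t,(570,600),interpolation=3))
E
```

```text
(no output)
```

View pics/a.png

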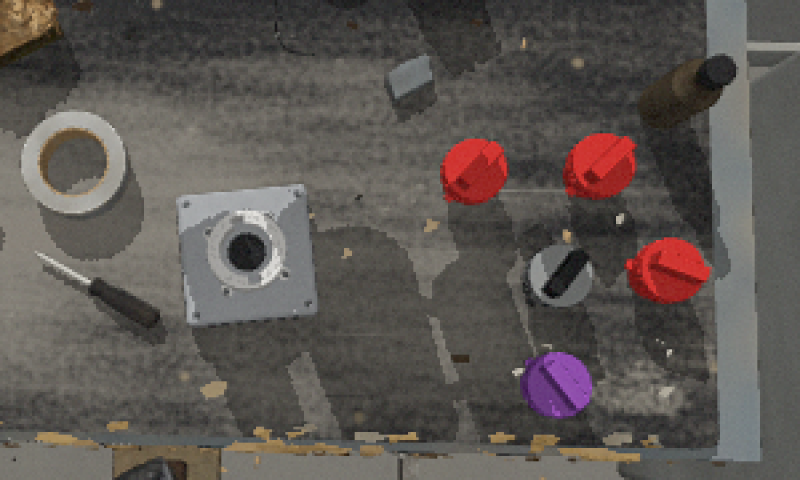

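View pics/b.png

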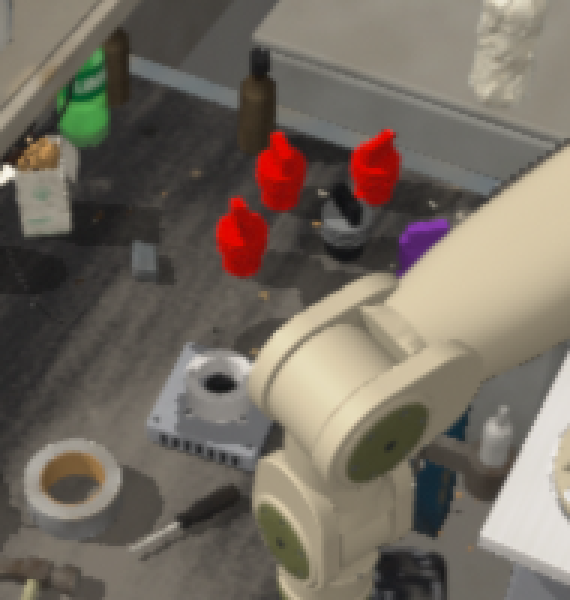

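The grey target cartridge stands at about (390,223) in the top image, with its black bar running up-right. The collar bore is at about (272,214). Next I fit the poses with projected models.

```bash
cat > fit.py <<'E'
from h import *
from scipy.optimize import minimize
def circ(x,y,z,r,n=40):
    a=np.linspace(0,2*np.pi,n,endpoint=False); return np.c_[x+r*np.cos(a),y+r*np.sin(a),0*a+z]
def box(x,y,w,lx,ly,z0,z1):
    c,s=np.cos(w),np.sin(w); return np.array([[x+c*a-s*b,y+s*a+c*b,z] for a in(-lx/2,lx/2) for b in(-ly/2,ly/2) for z in(z0,z1)])
U=8
def fill(s,parts,roi):
    x0,y0,x1,y1=roi; m=np.zeros(((y1-y0)*U,(x1-x0)*U),np.uint8)
    for P in parts:
        h=cv2.convexHull(((proj(s,P)+.5-[x0,y0])*U).astype(np.float32)); cv2.fillConvexPoly(m,h.round().astype(int),1)
    return cv2.resize(m.astype(np.float32),(x1-x0,y1-y0),interpolation=cv2.INTER_AREA)
def fit(cost,p0,d):
    p0=np.array(p0,float); sim=np.vstack([p0]+[p0+np.eye(len(p0))[i]*d[i] for i in range(len(p0))])
    return minimize(cost,p0,method='Nelder-Mead',options=dict(initial_simplex=sim,xatol=1e-4,fatol=1e-2,maxiter=250))
E
cat > m1.py <<'E'
from fit import *
T=bot.snapshot('top'); S=bot.snapshot('side')
def best(s,l,near):
    c=bot.masks_of(s,l); return min(c,key=lambda m:np.hypot(*(np.array(m['position'])-near)))['region']
mt=best(T,'cartridge_mid',(388,224)); ms=best(S,'cartridge_mid',(325,174)); 
def dark(s,m):
    g=s['image'].max(2); return m&(g<60)
# cartridge in top: whole mask + black bar
roi=(360,195,420,255); sl=np.s_[roi[1]:roi[3],roi[0]:roi[2]]
img=T['image'][sl].max(2).astype(float); M=mt[sl].astype(float)
k=np.clip((110-img)/70,0,1)*M
def cost(p):
    x,y,w=p
    can=[circ(x,y,.038,.033),circ(x,y,.07,.033)]; b=box(x,y,w,.052,.016,.07,.102)
    body=fill(T,[np.vstack(can),b],roi); bar=fill(T,[b],roi)
    up=fill(T,[np.vstack(can),b],roi)>0.5
    return ((body-M)**2*(1)).sum()+ ((bar-k)**2*up).sum()
for w in(-.62,-.3,-.9):
    r=fit(cost,(.466,-.164,w),(.01,.01,.2)); print('cart top',r.x.round(4),r.fun)
# side check
c,d=proj(S,[[*r.x[:2],.054]])[0],None; ys,xs=np.nonzero(ms); print('side proj',c,'mask',xs.min(),xs.max(),ys.min(),ys.max())
# extractor
def cE(s,E,roi):
    sl=np.s_[roi[1]:roi[3],roi[0]:roi[2]]; M=E[sl].astype(float)
    def c(p):
        x,y,w=p; P=[box(x,y,w,.14,.14,0,.04),np.vstack([circ(x,y,.04,.041),circ(x,y,.08,.041)])]
        return ((fill(s,P,roi)-M)**2).sum()
    return c
rt=(235,175,310,255); rs=(245,200,320,265)
ct=cE(T,best(T,'extractor',(272,215)),rt)
r=fit(ct,(.487,.148,0),(.01,.01,.1)); print('ext top',r.x.round(4),r.fun)
cs=cE(S,best(S,'extractor',(278,237)),rs); print('side cost at that',cs(r.x))
# bore: dark blob on top at z=.08 (rim) visible
g=T['image'].max(2); m=np.zeros_like(g); m[200:230,258:288]=(g[200:230,258:288]<75)
ys,xs=np.nonzero(m); print('dark',xs.mean(),ys.mean(),len(xs),atz(T,(xs.mean(),ys.mean()),.07).round(4))
x,y,w=r.x
for s,n,q in((T,'c1',(240,180,305,250)),(S,'c2',(250,205,310,262))):
    i=s['image'][q[1]:q[3],q[0]:q[2],::-1]; f=8; i=cv2.resize(i,None,fx=f,fy=f,interpolation=cv2.INTER_CUBIC)
    for rr in(.0275,.041):
        cv2.polylines(i,[(((proj(s,circ(x,y,.08,rr))+.5-[q[0],q[1]])*f).round().astype(int))],True,(0,255,0) ,1)
    cv2.polylines(i,[(((proj(s,box(x,y,w,.14,.14,.04,.04)[[0,2,6,4]])+.5-[q[0],q[1]])*f).round().astype(int))],True,(0,0,255) ,1)
    cv2.imwrite('pics/%s.png'%n,i)
a=cv2.imread('pics/c1.png'); 
E
python3 m1.py
```

```text
cart top [ 0.4748 -0.174  -0.6298] 58.13082708864796
cart top [ 0.4749 -0.1739 -0.6439] 58.06862703284438
cart top [ 0.4748 -0.1739 -0.6347] 57.78946269132653
side proj [325.2746226  172.89026104] mask 318 333 161 186
ext top [0.492  0.1494 0.1179] 34.618408203125
side cost at that 347.1826171875
dark 272.1483870967742 214.38709677419354 155 [0.4894 0.149  0.07  ]
```

View pics/c1.png

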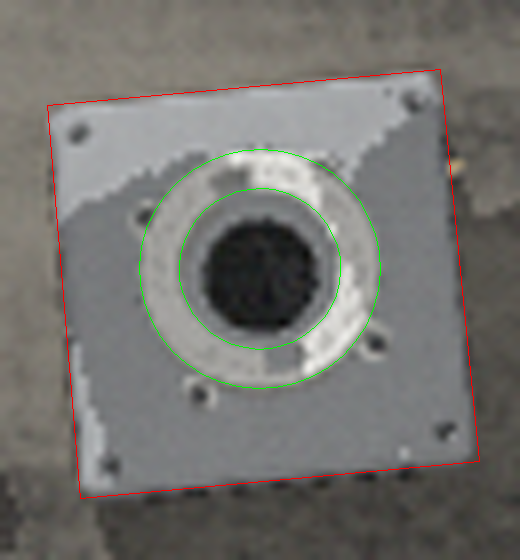

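The slots show as darker patches at crop (230,180) and (285,358), so slot yaw is about 0.3 rad. The fit matches both the collar and the housing. Now I move over the cartridge at a safe height.

Call:
servo_tool(
  rows=[0,0,0,-0.0418,-0.0318,0,100,0,0,0,-0.0418,-0.0318,0,100,0,0,0,-0.0418,-0.0318,0,100,0,0,0,-0.0418,-0.0318,0,100,0,0,0,-0.0418,-0.0318,0,100,0,0,0,-0.0418,-0.0318,0,100,0,0,0,-0.0418,-0.0318,0,100,0,0,0,-0.0418,-0.0318,0,100,0,0,0,-0.0418,-0.0318,0,100,0,0,0.1,0,0,0,100,0,0,0.1,0,0,0,100,0,0,0.1,0,0,0,100,0,0,0,-0.0265,-0.0308,0,100,0,0,0,-0.0265,-0.0308,0,100,0,0,0,-0.0265,-0.0308,0,100,0,0,0,-0.0265,-0.0308,0,100,0,0,0,-0.0265,-0.0308,0,100,0,0,0,-0.0265,-0.0308,0,100,0,0,0,-0.0265,-0.0308,0,100,0,0,0,-0.0265,-0.0308,0,100],
)

```text
clock: 3.5
ee_pos: [0.4752, -0.1754, 0.2314]
tool_rot: [0.977, 2.985, 0.0]
contact_force: [1.1, -0.1, -0.3]
opening: 1.0
gripper_force: 0.0
```

```bash
cat >> h.py <<'E'
def yaw(R): return np.arctan2(R[1,0],R[0,0])
def to(p,w=None):
    st=bot.state(); R=cv2.Rodrigues(np.array(st['tool_rot'],float))[0]
    print('t',round(st['clock'],2),'pos',np.round(st['ee_pos'],4),'yaw',yaw(R).round(4),'zaxis',R[:,2].round(4),'F',np.round(st['contact_force'],1),'tq',np.round(st['torque'],2),'op',np.round(st['opening'],3),'gf',st['gripper_force'],'q',np.round(st['joint_positions'],2))
    if p is not None: print('shift tool',(R.T@(np.array(p)-st['ee_pos'])).round(4), 'turn' ,None if w is None else round(-(w-yaw(R)),4))
E
python3 - <<'E'
from h import *
to([.4748,-.174,.073],2.507)
E
```

```text
t 3.5 pos [ 0.4752 -0.1754  0.2314] yaw 2.5087 zaxis [ 6.e-04 -1.e-04 -1.e+00] F [ 1.1 -0.1 -0.3] tq [ 0.07 -0.09  0.02] op 1.0 gf 0.0 q [-0.51  0.18 -0.13  1.26  0.    0.12]
shift tool [0.0012 0.0008 0.1584] turn 0.0017
```

Call:
servo_tool(
  rows=[0,0,0,0.0012,0.0008,0.02,100,0,0,0,0,0,0.03,100,0,0,0,0,0,0.03,100,0,0,0,0,0,0.03,100,0,0,0,0,0,0.025,100,0,0,0,0,0,0.015,100,0,0,0,0,0,0.007,100,0,0,0,0,0,0,100,0,0,0,0,0,0,50,0,0,0,0,0,0,30,0,0,0,0,0,0,0,0,0,0,0,0,0,0,0,0,0,0,0,0,0,0,0,0,0,0,0,0,0,0,0,0,0,0,0],
)

```text
clock: 5.38
ee_pos: [0.4749, -0.1727, 0.0745]
tool_rot: [0.977, 2.985, -0.0]
contact_force: [-0.6, -0.2, 2.6]
opening: 0.178
gripper_force: 61.6
```

```bash
python3 - <<'E'
from h import *
to(None)
E
```

```text
t 5.38 pos [ 0.4749 -0.1727  0.0745] yaw 2.5087 zaxis [ 5.e-04 -2.e-04 -1.e+00] F [-0.6 -0.2  2.6] tq [ 0.02 -0.05 -0.06] op 0.178 gf 61.60313844680786 q [-0.51  0.29 -0.4   0.89  0.    0.12]
```

Call:
servo_tool(
  rows=[0,0,0,0,0,-0.015,0,0,0,0,0,0,-0.025,0,0,0,0,0,0,-0.03,0,0,0,0,0,0,-0.03,0,0,0,0,0,0,-0.02,0,0,0,0,0.0222,0.0336,0,0,0,0,0,0.0222,0.0336,0,0,0,0,0,0.0222,0.0336,0,0,0,0,0,0.0222,0.0336,0,0,0,0,0,0.0222,0.0336,0,0,0,0,0,0.0222,0.0336,0,0,0,0,0,0.0222,0.0336,0,0,0,0,0,0.0222,0.0336,0,0,0,0,-0.135,0,0,0,0,0,0,-0.135,0,0,0,0,0,0,-0.135,0,0,0,0,0,0,-0.135,0,0,0,0,0,0,-0.135,0,0,0,0,0,0,-0.135,0,0,0,0,0,0,-0.135,0,0,0,0],
)

```text
clock: 7.88
ee_pos: [0.4898, 0.1491, 0.1946]
tool_rot: [0.495, -3.101, -0.0]
contact_force: [-0.4, -0.1, -2.8]
opening: 0.176
gripper_force: 61.1
```

```bash
python3 - <<'E'
from h import *
to([.491,.149,.2],.31+np.pi)
for n,q in(('top',(230,170,320,260)),('side',(240,185,320,265))):
    s=bot.snapshot(n); i=s['image'][q[1]:q[3],q[0]:q[2],::-1]; cv2.imwrite('pics/d_%s.png'%n,cv2.resize(i,None,fx=6,fy=6,interpolation=3))
    for m in bot.masks_of(s,'cartridge_mid')[:5]: print(n,round(m['p'],2),m['position'],m['region'].sum())
a=cv2.imread('pics/d_top.png');b=cv2.resize(cv2.imread('pics/d_side.png'),(a.shape[1],a.shape[0])); cv2.imwrite('pics/d.png',cv2.resize(np.hstack([a,b]),(800,400)))
E
```

```text
t 7.88 pos [0.4898 0.1491 0.1946] yaw -2.8249 zaxis [-1.e-03 -1.e-04 -1.e+00] F [-0.4 -0.1 -2.8] tq [ 0.02 -0.   -0.01] op 0.176 gf 61.12465739250183 q [ 0.14  0.21 -0.19  1.18  0.   -0.18]
shift tool [-0.0011 -0.0005 -0.0055] turn -6.2765
top 0.85 [403.8, 180.7] 534
top 0.72 [355.0, 183.1] 511
top 0.7 [433.3, 221.6] 578
top 0.62 [389.5, 260.4] 512
side 0.78 [335.1, 155.7] 308
side 0.78 [305.6, 157.9] 302
side 0.74 [351.0, 181.9] 305
side 0.6 [282.9, 209.1] 314
side 0.53 [293.8, 184.5] 58
```

View pics/d.png

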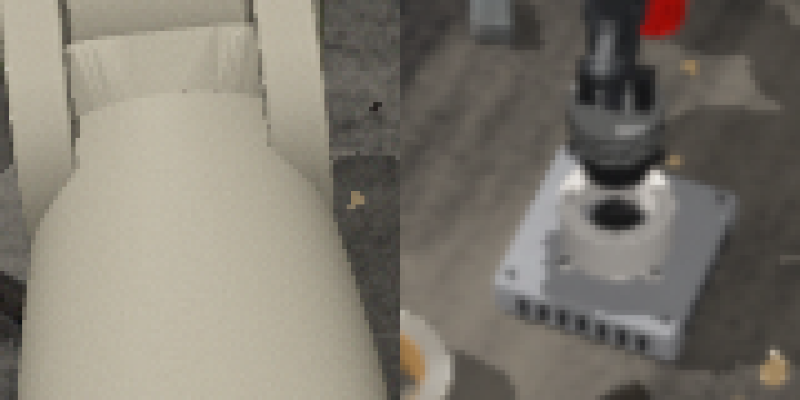

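The side view shows the cartridge held upright right above the collar, with the neck at about (283,216) and the bore near (283,227). I compare both by model fit in this image.

```bash
cat > m2.py <<'E'
from fit import *
S=bot.snapshot('side'); st=bot.state(); p=st['ee_pos']
zc=p[2]-.0235
m=min(bot.masks_of(S,'cartridge_mid'),key=lambda m:np.hypot(*(np.array(m['position'])-[283,209])))['region']
roi=(262,190,306,232); sl=np.s_[roi[1]:roi[3],roi[0]:roi[2]]; M=m[sl].astype(float)
w=.32
def cost(q):
    x,y=q; A=[np.vstack([circ(x,y,zc-.013,.033),circ(x,y,zc+.019,.033)]),np.vstack([circ(x,y,zc-.013,.026),circ(x,y,zc-.047,.026),circ(x,y,zc-.051,.0225)])]
    f=fill(S,A,roi); rows=np.arange(roi[1],roi[3])[:,None]>=202   # ignore bar/gripper region
    return ((f-M)**2*rows).sum()
r=fit(cost,p[:2],(.006,.006)); print('cart side',r.x.round(4),r.fun,'tcp',np.round(p,4))
E=max(bot.masks_of(S,'extractor'),key=lambda m:m['p'])['region']; ro=(245,195,320,265); sl=np.s_[ro[1]:ro[3],ro[0]:ro[2]]; ME=E[sl].astype(float); free=1-cv2.dilate(m[sl].astype(np.uint8),np.ones((3,3)))
def ce(q):
    x,y,a=q; P=[box(x,y,a,.14,.14,0,.04),np.vstack([circ(x,y,.04,.041),circ(x,y,.08,.041)])]
    return ((fill(S,P,ro)-ME)**2*free).sum()
e=fit(ce,(.491,.149,.118),(.008,.008,.05)); print('ext side',e.x.round(4),e.fun)
q=(250,185,312,262); f=8; i=cv2.resize(S['image'][q[1]:q[3],q[0]:q[2],::-1],None,fx=f,fy=f,interpolation=2)
def dr(P,c): cv2.polylines(i,[((proj(S,P)+.5-[q[0],q[1]])*f).round().astype(int)],True,c,1)
for rr in(.0275,.041): dr(circ(*e.x[:2],.08,rr),(0,255,0))
dr(box(*e.x,.14,.14,.04,.04)[[0,2,6,4]],(0,0,255))
for z,rr in((.019,.033),(-.013,.033),(-.047,.026)): dr(circ(*r.x,zc+z,rr),(255,0,255))
cv2.imwrite('pics/e.png',i[:600])
E
python3 m2.py
```

```text
cart side [0.4908 0.156 ] 40.866455078125 tcp [0.4902 0.1492 0.1944]
ext side [0.4956 0.1468 0.1117] 107.65771484375
```

View pics/e.png

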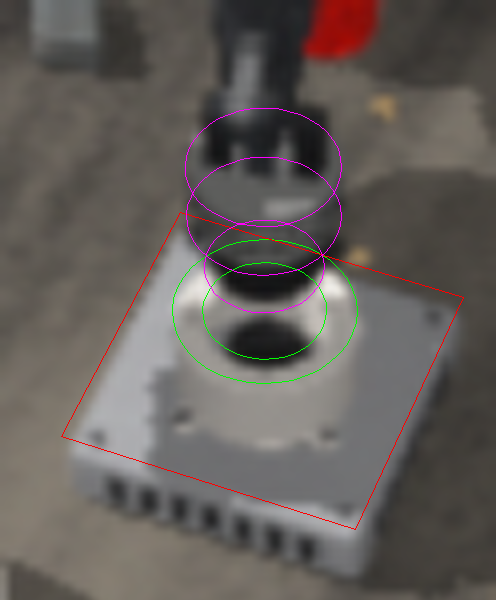

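Call:
servo_tool(
  rows=[0,0,0,-0.001,0,0.012,0,0,0,0,0,0,0.014,0,0,0,0,0,0,0.009,0,0,0,0,0,0,0.004,0,0,0,0,0,0,0.003,0,0,0,0,0,0,0.003,0,0,0,0,0,0,0.001,0],
)

```text
clock: 9.1
ee_pos: [0.4914, 0.1495, 0.1483]
tool_rot: [-0.488, 3.103, 0.0]
contact_force: [-1.1, -0.5, -2.0]
opening: 0.176
gripper_force: 61.1
```

```bash
python3 - <<'E'
from h import *
to([.491,.149,.1405],.31-np.pi)
E
```

```text
t 9.1 pos [0.4914 0.1495 0.1483] yaw -2.8294 zaxis [ 2.e-04  1.e-04 -1.e+00] F [-1.1 -0.5 -2. ] tq [-0.06  0.04 -0.01] op 0.176 gf 61.056225299835205 q [ 0.14  0.24 -0.27  1.07  0.   -0.17]
shift tool [ 0.0005 -0.0003  0.0078] turn 0.0022
```

Call:
servo_tool(
  rows=[0,0,0,0,0,0.003,0,0,0,0,0,0,0.003,0,0,0,0,0,0,0.002,0,0,0,0,0,0,0.001,0,0,0,0,0,0,0.001,0,0,0,0,0,0,0,0],
)

```text
clock: 9.85
ee_pos: [0.4914, 0.1495, 0.1382]
tool_rot: [0.488, -3.103, -0.0]
contact_force: [-0.4, -0.6, -2.1]
opening: 0.174
gripper_force: 61.1
```

```bash
python3 - <<'E'
from h import *
to([.491,.149,.1405],.31-np.pi)
E
```

```text
t 9.85 pos [0.4914 0.1495 0.1382] yaw -2.8294 zaxis [-0.e+00  1.e-04 -1.e+00] F [-0.4 -0.6 -2.1] tq [-0.07  0.11 -0.02] op 0.174 gf 61.070616245269775 q [ 0.14  0.24 -0.28  1.05  0.   -0.17]
shift tool [ 0.0005 -0.0003 -0.0023] turn 0.0022
```

Call:
servo_tool(
  rows=[0,0,0,0,0,0.002,0,0,0,0,0,0,0.003,0,0,0,0,0,0,0.003,0,0,0,0,0,0,0.002,0,0,0,0,0,0,0,0],
)

```text
clock: 10.48
ee_pos: [0.4916, 0.1494, 0.1287]
tool_rot: [-0.488, 3.103, -0.0]
contact_force: [-1.4, -1.1, 3.6]
opening: 0.177
gripper_force: 62.1
```

```bash
python3 - <<'E'
from h import *
to([.491,.149,.121],.31-np.pi)
E
```

```text
t 10.47 pos [0.4916 0.1494 0.1287] yaw -2.8295 zaxis [ 7.e-04  1.e-04 -1.e+00] F [-1.4 -1.1  3.6] tq [-0.27  0.48  0.03] op 0.177 gf 62.05399990081787 q [ 0.14  0.25 -0.3   1.02 -0.   -0.17]
shift tool [ 0.0007 -0.0002  0.0077] turn 0.0021
```

The lugs are through the slots and the spring force is as expected, so I continue down to just above the hard stop.

Call:
servo_tool(
  rows=[0,0,0,0,0,0.003,0,0,0,0,0,0,0.002,0,0,0,0,0,0,0.0015,0,0,0,0,0,0,0.001,0,0,0,0,0,0,0,0],
)

```text
clock: 11.1
ee_pos: [0.4917, 0.1494, 0.1218]
tool_rot: [-0.488, 3.102, -0.0]
contact_force: [-3.3, -1.2, 9.1]
opening: 0.173
gripper_force: 62.9
```

```bash
python3 - <<'E'
from h import *
to([.491,.149,.121],.31-np.pi)
E
```

```text
t 11.1 pos [0.4917 0.1494 0.1218] yaw -2.8294 zaxis [ 0.0012  0.     -1.    ] F [-3.3 -1.2  9.1] tq [-0.36  0.84 -0.06] op 0.173 gf 62.94390320777893 q [ 0.14  0.26 -0.31  1.   -0.   -0.17]
shift tool [ 0.0008 -0.0002  0.0008] turn 0.0022
```

Call:
servo_tool(
  rows=[0,0,0,0.0006,0,0.0007,0,0,0,0.06,0,0,0,0,0,0,0.08,0,0,0,0,0,0,0.08,0,0,0,0,0,0,0.08,0,0,0,0,0,0,0,0,0,0,0],
)

```text
clock: 11.85
ee_pos: [0.4917, 0.1497, 0.1213]
tool_rot: [-0.018, 3.139, 0.002]
contact_force: [-1.8, -1.5, 8.6]
opening: 0.178
gripper_force: 62.8
```

```bash
python3 - <<'E'
from h import *
to([.491,.149,.121],.31-np.pi-1.36)
E
```

```text
t 11.85 pos [0.4917 0.1497 0.1213] yaw -3.1301 zaxis [ 0.0024  0.001  -1.    ] F [-1.8 -1.5  8.6] tq [ 0.    0.63 -0.13] op 0.178 gf 62.750219106674194 q [ 0.14  0.26 -0.31  1.    0.    0.13]
shift tool [ 0.0007 -0.0007  0.0003] turn 1.0615
```

Call:
servo_tool(
  rows=[0,0,0.085,0,0,0,0,0,0,0.085,0,0,0,0,0,0,0.085,0,0,0,0,0,0,0.085,0,0,0,0,0,0,0.085,0,0,0,0,0,0,0.085,0,0,0,0,0,0,0.085,0,0,0,0,0,0,0.085,0,0,0,0,0,0,0.085,0,0,0,0,0,0,0.085,0,0,0,0,0,0,0.04,0,0,0,0,0,0,0,0,0,0,0],
)

```text
clock: 13.35
ee_pos: [0.4925, 0.1499, 0.1216]
tool_rot: [1.334, 2.841, 0.005]
contact_force: [-1.0, 0.0, 8.5]
opening: 0.172
gripper_force: 62.7
```

```bash
python3 - <<'E'
from h import *
to([.491,.149,.121],.31+np.pi-1.36)
E
```

```text
t 13.35 pos [0.4925 0.1499 0.1216] yaw 2.2637 zaxis [ 0.004   0.0016 -1.    ] F [-1.   0.   8.5] tq [ 0.13  0.27 -0.03] op 0.172 gf 62.72043585777283 q [ 0.14  0.26 -0.31  1.    0.    1.02]
shift tool [ 0.0002 -0.0018  0.0006] turn 0.1721
```

Call:
servo_tool(
  rows=[0,0,0.04,0,0,0,0,0,0,0.04,0,0,0,0,0,0,0.04,0,0,0,0,0,0,0.02,0,0,0,0,0,0,0,0,0,0,0],
)

```text
clock: 13.98
ee_pos: [0.4922, 0.1497, 0.1216]
tool_rot: [1.529, 2.742, 0.004]
contact_force: [-2.1, -0.5, 9.6]
opening: 0.175
gripper_force: 62.8
```

```bash
python3 - <<'E'
from h import *
to([.491,.149,.121],.31+np.pi-1.36)
E
```

```text
t 13.97 pos [0.4922 0.1497 0.1216] yaw 2.1241 zaxis [ 0.0034  0.001  -1.    ] F [-2.1 -0.5  9.6] tq [-0.01  0.42  0.11] op 0.175 gf 62.802278995513916 q [ 0.14  0.26 -0.31  1.    0.    1.16]
shift tool [-0.     -0.0014  0.0006] turn 0.0325
```

Call:
servo_tool(
  rows=[0,0,0.02,0,0,0,0,0,0,0.02,0,0,0,0,0,0,0,0,0,0,0],
)

```text
clock: 14.35
ee_pos: [0.4918, 0.1496, 0.1215]
tool_rot: [1.582, 2.712, 0.003]
contact_force: [-3.2, -1.6, 9.9]
opening: 0.174
gripper_force: 63.1
```

```bash
python3 - <<'E'
from h import *
to([.491,.149,.121],.31+np.pi-1.36)
E
```

```text
t 14.35 pos [0.4918 0.1496 0.1215] yaw 2.0854 zaxis [ 2.8e-03  4.0e-04 -1.0e+00] F [-3.2 -1.6  9.9] tq [-0.3   0.62  0.72] op 0.174 gf 63.097357749938965 q [ 0.14  0.26 -0.31  1.    0.    1.2 ]
shift tool [-0.0001 -0.001   0.0005] turn -0.0062
```

Call:
servo_tool(
  rows=[0,0,0.02,0,0,0,0,0,0,0,0,0,0,0],
)

```text
clock: 14.6
ee_pos: [0.4918, 0.1496, 0.1217]
tool_rot: [1.608, 2.696, 0.003]
contact_force: [-3.2, -0.4, 11.5]
opening: 0.176
gripper_force: 65.5
```

```bash
python3 - <<'E'
from h import *
to([.491,.149,.121],.31+np.pi-1.36)
E
```

```text
t 14.6 pos [0.4918 0.1496 0.1217] yaw 2.0659 zaxis [ 2.8e-03  3.0e-04 -1.0e+00] F [-3.2 -0.4 11.5] tq [-0.37  0.72  0.9 ] op 0.176 gf 65.53056478500366 q [ 0.14  0.26 -0.31  1.   -0.    1.21]
shift tool [-0.0001 -0.001   0.0007] turn -0.0257
```

Torque has risen to 0.9 N·m, so it's at the stop. I ease off slightly and let it rise.

Call:
servo_tool(
  rows=[0,0,-0.02,0,0,0,0,0,0,-0.005,0,0,-0.002,0,0,0,0,0,0,-0.002,0,0,0,0,0,0,-0.002,0,0,0,0,0,0,-0.001,0,0,0,0,0,0,0,0],
)

```text
clock: 15.35
ee_pos: [0.4915, 0.1494, 0.1273]
tool_rot: [1.578, 2.715, 0.001]
contact_force: [2.7, -0.8, 0.7]
opening: 0.174
gripper_force: 62.0
```

```bash
python3 - <<'E'
from h import *
to([.491,.149,.1285],.31+np.pi-1.36)
E
```

```text
t 15.35 pos [0.4915 0.1494 0.1273] yaw 2.0887 zaxis [ 1.3e-03  3.0e-04 -1.0e+00] F [ 2.7 -0.8  0.7] tq [-0.05 -0.6   0.26] op 0.174 gf 61.96095943450928 q [ 0.14  0.25 -0.3   1.02  0.    1.19]
shift tool [-0.0001 -0.0006 -0.0012] turn -0.0028
```

The catch is now carrying the spring load, since net force fell to about 0. I release and retreat upward.

Call:
servo_tool(
  rows=[0,0,0,0,0,0,20,0,0,0,0,0,0,25,0,0,0,0,0,0,40,0,0,0,0,0,0,60,0,0,0,0,0,0,60,0,0,0,0,0,-0.01,60,0,0,0,0,0,-0.02,60,0,0,0,0,0,-0.03,60,0,0,0,0,0,-0.04,60,0,0,0,0,0,-0.04,60,0,0,0,-0.05,0,0,60,0,0,0,-0.05,0,0,60,0,0,0,-0.05,0,0,60,0,0,0,-0.05,0,0,60,0,0,0,-0.05,0,0,60,0,0,0,0,0,0,60],
)

```text
clock: 17.35
ee_pos: [0.6158, -0.0712, 0.2666]
tool_rot: [1.584, 2.713, -0.0]
contact_force: [-1.3, 0.3, -0.1]
opening: 0.601
gripper_force: 0.0
```

```bash
python3 - <<'E'
from h import *
to(None)
o=[]
for n,q in(('top',(225,165,325,265)),('side',(240,185,320,265))):
    s=bot.snapshot(n); i=s['image'][q[1]:q[3],q[0]:q[2],::-1].copy(); i=cv2.resize(i,(400,400),interpolation=3); f=400/(q[2]-q[0])
    from fit import circ,box
    for z,c in((.105,(0,255,0)),(.111,(0,0,255))):   # locked / unlocked canister top rim & bar top
        for P in(box(.491,.149,.31-1.36,.052,.016,z+.051,z+.051)[[0,2,6,4]],circ(.491,.149,z+.019,.033)):
            cv2.polylines(i,[((proj(s,P)+.5-[q[0],q[1]])*f).round().astype(int)],True,c,1)
    o.append(i)
cv2.imwrite('pics/f.png',np.hstack(o))
E
```

```text
t 17.35 pos [ 0.6158 -0.0712  0.2666] yaw 2.0844 zaxis [ 2.e-04 -4.e-04 -1.e+00] F [-1.3  0.3 -0.1] tq [-0.    0.03  0.02] op 0.601 gf 0.0 q [-0.24  0.4   0.26  1.43 -0.    0.81]
```

View pics/f.png

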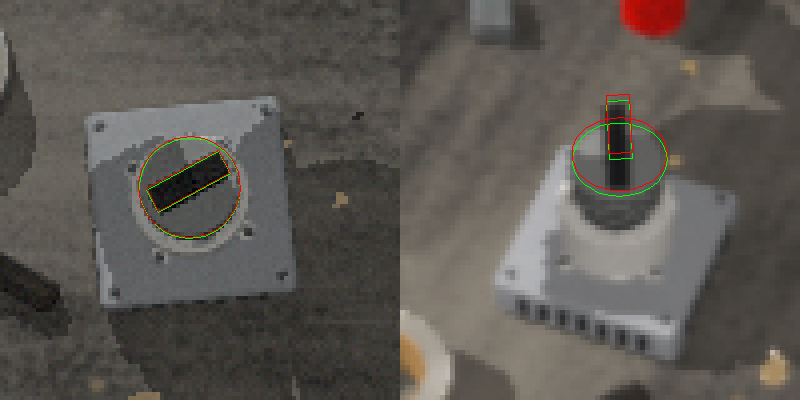

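The cartridge sits upright in the collar. Its bar is at the full-twist angle, top view crop (190,182), and its height matches the locked outline (green).

```bash
python3 -c "
from cell import bot
print(bot.finish_job())"
```

```text
the job is handed in; nothing more can be done
None
```

The filter cartridge is fitted: lowered through the slots, pushed down, twisted clockwise to the stop and risen into its catch; the pictures show it at locked height and angle, and the job is handed in at about 17 s (no verdict was returned).

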